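# Put the pair of circuit breakers in the job tray

### The arm

A 6-joint arm with a two-finger parallel gripper is mounted at the origin on the work surface. World frame = base frame: x ahead of the robot, y to its left, z up, the work surface at z = 0. Lengths are in m, angles in rad, forces in N, time in s.
With the tool pointing down it reaches from about 0.4 to 0.925 m from the base axis. Payload 3.4 kg.
Tool frame: the origin (TCP) lies on the front face of the gripper's body, between the roots of the fingers; the fingertips stand 73 mm ahead of it and the grasp point (between the pads) lies 54 mm ahead of it (bot.tip_extent is the distance from the TCP to the fingertips, in m); z points along the fingers, y is the direction in which the jaws open and shut (so a half turn about z gives the same grasp; the last joint's range is limited). The gripper opens to 85 mm and grips with 20 to 120 N. Pads are 22 mm wide; open, the fingers measure 114 mm over their backs; the gripper's body (76 mm by 85 mm) begins 54 mm behind the grasp point. The pads swing forward as they close: fully open they stand 13 mm farther back than shut.
Start: joints at [-1.192, 0.307, 1.506, -0, 1.328, -0.073], TCP at [0.252, -0.517, 0.304] pointing down, gripper open.
Joint ranges: [-3.12, 3.12], [-1.05, 2.28], [0.14, 2.33], [-1.42, 4.57], [0.1, 2.73], [-2.68, 2.68]. Speed limits (rad/s): [2.57, 2.57, 3.14, 3.14, 3.14, 3.14].

### API

Orientations are given as [roll, pitch, yaw] about the fixed x, y, z axes, in that order (R = Rz(yaw) Ry(pitch) Rx(roll)).
In Python, from rig import bot gives the robot as it stands.
- The arm moves only by the tool step_arm, never from a script. Its arguments are lists of equal length, an entry for each row: "translation": the shift along the tool's x, y, z in units of 600 mm (1.0 is 600 mm), a list of three; "roll": the turn about the tool's z in units of pi rad (1.0 is pi rad); "hand": the closure, from 0 (fully open) to 1 (shut). In form: {"translation": [[x, y, z], ...], "roll": [roll, ...], "hand": [hand, ...]}. A call has 1 to 8 rows; each row is the pose to reach, as a shift and turn from the pose measured when the call began, along the tool's axes at that moment, turning the shorter way round; what a row does not reach only later rows make up. A row lasts 1/10 s, in which the tool goes at most 50 mm and 8.59 degrees, less where a joint would pass 70% of its speed; a pose out of reach is approached as far as the arm can. A call with a number of a shift or a turn outside -1 to 1 is refused whole. A call with a gripper value outside its range is refused whole. The fingers move at their own pace and stop on an object; the grip force is fixed at half the most. Time passes only in rows, so rows that repeat a pose let the fingers close. It gives the time, the measured TCP pose, the force and the opening at its end, in the units of the state.
- bot.observe(): the state, without advancing time (a new reading comes with each control period).
- bot.read_camera(name): name is "side" or "top" or "wrist"; returns a dict with "color" (384x512x3 uint8, red, green, blue), "intrinsics" (3x3 intrinsics, pixels), "extrinsics" (4x4, takes a point from world to camera coordinates); the wrist camera has in their place "tool_from_camera" (4x4, takes a point from camera to tool coordinates, whose origin is the TCP and whose axes are the flange's). Camera axes: x right, y up, looking along -z (the intrinsics and any distortion apply to the point x, -y, -z); pixel columns grow to the right and rows downward; lengths in m; the calibration is good to about 2 mm. A picture is of the moment at which its call begins: read the wrist's pose just before it. There is no depth.
- bot.sign_off(): hands the job in, once; it reports no verdict.
The state is a dict: "t": time; "joint_pos": joint angles; "dq": joint speeds; "effort": joint torques, N m; "tool_pos": TCP position; "ee_rot": TCP orientation; "ft_force": force on the tool from outside, world axes, zero at the start; "torque": the same for the moment, N m; "opening": finger opening in m.
Only numpy, scipy, OpenCV 4.12 (cv2) and the standard library are available. Lean on these libraries where they do the work, as an engineer would, in place of code of your own. Each camera call takes 0.05 s, during which the arm holds its last target. There are 200 camera calls.

### The job

Pick up the two narrow circuit breakers with blue toggles, both together in one grasp, and stand them as a pair in the empty blue tray: upright, still side by side, and lengthwise along the tray. Set them down without dropping them, and leave the wide main switch with the red toggle where it is.

Things in the scene. Friction and masses are not known exactly. Their poses are not given: they have to be found in the camera images.
- breaker_a: Circuit breaker, white with a blue toggle, standing toggle up, about 0.12 kg. 85 mm long (its x), 18 mm wide (y), flat sides. Up to 45 mm high it is full length; above, a nose 45 mm long (x) and 18 mm wide rises to 70 mm, the toggle (20 x 11 mm) to 79 mm. Both ends alike. Origin: centre of the underside, z up. breaker_b starts right beside it on its +y side: the pair is 36.5 mm wide.
- breaker_b: The other breaker with a blue toggle: same shape, size, origin and axes. At the start it stands parallel to breaker_a, 18.5 mm from it centre to centre along breaker_a's +y. The pair can be pinched together across y at the noses.
- blue_tray: The empty blue plastic tray, fixed to the table, open on top: 138 mm long (its x), 98 mm wide (its y), 25 mm high, walls and floor 4 mm thick (inside 130 by 90 mm). The origin is the centre of its underside; z is up. The like yellow tray, with grey boxes in it, is not meant.
- main_switch: The wide two-pole main switch, to be left alone: one white piece of the breakers' shape but 36 mm wide (its y), with one wide red toggle and a small yellow button. 85 mm long (x), 79 mm high. The origin is the centre of its underside, z is up.
Mind the look-alikes: they are no part of the job. What is shaped like the breaker_b but yellow is not meant.

How it is judged:
By the outcome, as a careful person would: the job done as asked, in the order asked, and still so for the second after the job is handed in, with the robot touching nothing.
It also fails if it takes over 35 s, if anything falls off the work surface, if the arm or the gripper's body presses on something with over 40 N, if the wrist force passes 120 N, or if a joint passes its speed limit or range.

## Working session

There is one attempt and no reset: what is moved stays moved. The work goes in short steps, Python scripts to look and compute and a tool call to move; the robot and the scene stay as the last step left them, time stands still between calls to the robot, and variables do not carry over. Pictures are saved under pics/ and viewed, about 8 in all and at most 12, crops included, and the job is handed in when it is done.

Besides the shell and the picture viewer there is one more tool, called as a command line: name --pt "numbers of a row" for each row, then --argument value for the rest. step_arm: Moves the arm, as the interface text tells. Its arguments: {"type":"object","properties":{"translation":{"type":"array"},"roll":{"type":"array"},"hand":{"type":"array"}},"required":["translation","roll","hand"]}

```bash
mkdir -p pics; ls; python3 - <<'E'
from rig import bot
import cv2,numpy as np
np.set_printoptions(precision=4,suppress=True)
s=bot.observe(); print({k:np.round(v,3) for k,v in s.items()})
for n in ["top","side"]:
    r=bot.read_camera(n); cv2.imwrite(f"pics/{n}0.png",r["color"][:,:,::-1]); print(n,r["intrinsics"],r["extrinsics"],[k for k in r])
    np.savez(f"{n}.npz",K=r["intrinsics"],E=r["extrinsics"])
r=bot.read_camera("wrist");print(r["intrinsics"],r["tool_from_camera"],[k for k in r])
E
```

```text
pics
{'t': np.float64(0.0), 'joint_pos': array([-1.191,  0.308,  1.508,  0.   ,  1.328, -0.074]), 'dq': array([ 0.001,  0.   , -0.001,  0.   , -0.001, -0.002]), 'effort': array([  0.004, -45.755, -25.192,   0.   ,   0.013,   0.   ]), 'tool_pos': array([ 0.251, -0.517,  0.303]), 'ee_rot': array([-3.14 , -0.   ,  0.453]), 'ft_force': array([ 0.424,  0.656, -1.025]), 'torque': array([ 0.018,  0.027, -0.025]), 'opening': np.float64(0.085)}
top [[346.8744   0.     253.5603]
 [  0.     346.8744 191.2364]
 [  0.       0.       1.    ]] [[ 0.0072 -0.9996  0.0285 -0.0105]
 [ 0.9967  0.0095  0.0808 -0.5182]
 [-0.0811  0.0279  0.9963 -0.6385]
 [ 0.      0.      0.      1.    ]] ['color', 'intrinsics', 'extrinsics']
side [[362.5899   0.     257.0339]
 [  0.     362.5899 191.6884]
 [  0.       0.       1.    ]] [[ 0.9827 -0.1852 -0.0022 -0.4953]
 [ 0.1215  0.6361  0.762  -0.1099]
 [-0.1397 -0.7491  0.6476 -0.719 ]
 [ 0.      0.      0.      1.    ]] ['color', 'intrinsics', 'extrinsics']
[[305.4265   0.     255.7336]
 [  0.     305.4265 189.8137]
 [  0.       0.       1.    ]] [[ 0.0008  0.9594  0.282   0.0722]
 [ 1.     -0.001   0.0007  0.001 ]
 [ 0.001   0.282  -0.9594 -0.0699]
 [ 0.      0.      0.      1.    ]] ['color', 'intrinsics', 'tool_from_camera']
```

View pics/top0.png

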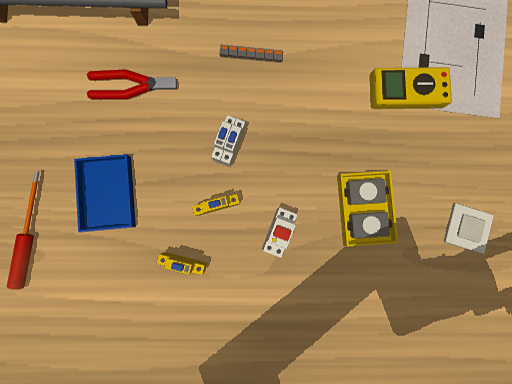

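View pics/side0.png

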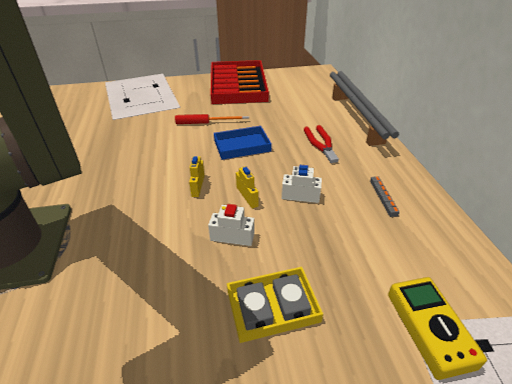

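The top view shows the white pair with blue toggles at about (229,140), the empty blue tray at (106,193) and the red-toggle main switch at (281,232). The two yellow look-alikes are at (216,203) and (182,262). In the side view the pair is at (302,185) and the tray at (243,142).

```bash
cat > h.py <<'E'
import numpy as np,cv2
from scipy.spatial.transform import Rotation as R
np.set_printoptions(precision=4,suppress=True)
F=np.diag([1.,-1,-1,1])
def wrist_E(s,tfc):
    T=np.eye(4);T[:3,:3]=R.from_euler('xyz',s["ee_rot"]).as_matrix();T[:3,3]=s["tool_pos"]
    return np.linalg.inv(T@tfc)
def P(K,E): return K@(F@E)[:3]
def tri(P1,a,P2,b):
    X=cv2.triangulatePoints(P1,P2,np.float64(a).reshape(2,1),np.float64(b).reshape(2,1)).ravel();return X[:3]/X[3]
def onz(Pm,uv,z):   # point on plane z
    H=np.column_stack([Pm[:,0],Pm[:,1],Pm[:,2]*z+Pm[:,3]]); w=np.linalg.solve(H,[uv[0],uv[1],1]);return np.r_[w[:2]/w[2],z]
def proj(Pm,X): w=Pm@np.r_[X,1];return w[:2]/w[2]
def blobs(rgb,lo=(100,120,60),hi=(125,255,255),amin=8):
    m=cv2.inRange(cv2.cvtColor(rgb,cv2.COLOR_RGB2HSV),lo,hi)
    n,l,st,c=cv2.connectedComponentsWithStats(m,connectivity=4)
    return [(c[i],st[i,4],cv2.minAreaRect(np.argwhere(l==i)[:,::-1].astype(np.float32))) for i in range(1,n) if st[i,4]>=amin]
E
python3 - <<'E'
from h import *
for n in ["top","side"]:
    im=cv2.imread(f"pics/{n}0.png")[:,:,::-1].copy(); d=np.load(n+".npz");Pm=P(d["K"],d["E"])
    for c,a,r in blobs(im): print(n,c,a,cv2.boxPoints(r).round(1).tolist(),onz(Pm,c,.075)[:2])
d=np.load("top.npz");e=np.load("side.npz");A=P(d["K"],d["E"]);B=P(e["K"],e["E"])
print("pair",tri(A,(229,137),B,(303,171)),"tray",tri(A,(106,193),B,(243,142)))
E
```

```text
top [222.0794 132.8889] 63 [[217.39999389648438, 136.60000610351562], [221.1999969482422, 126.9000015258789], [226.8000030517578, 129.10000610351562], [222.89999389648438, 138.8000030517578]] [0.6167 0.0517]
top [231.9344 136.541 ] 61 [[227.39999389648438, 140.39999389648438], [231.39999389648438, 130.60000610351562], [236.60000610351562, 132.60000610351562], [232.60000610351562, 142.39999389648438]] [0.6104 0.0342]
top [104.2927 192.5545] 3587 [[73.0999984741211, 157.5], [126.5999984741211, 153.89999389648438], [131.5, 227.60000610351562], [78.0, 231.1999969482422]] [0.5091 0.2528]
top [213.8333 203.5167] 60 [[208.10000610351562, 202.1999969482422], [218.39999389648438, 199.60000610351562], [219.6999969482422, 204.8000030517578], [209.39999389648438, 207.39999389648438]] [0.4918 0.0642]
top [176.9048 266.5079] 63 [[170.8000030517578, 267.70001220703125], [172.10000610351562, 262.5], [182.89999389648438, 265.20001220703125], [181.60000610351562, 270.3999938964844]] [0.3839 0.1252]
side [241.7819 142.1224] 1348 [[213.39999389648438, 133.0], [267.0, 124.4000015258789], [271.20001220703125, 150.8000030517578], [217.60000610351562, 159.3000030517578]] [0.4998 0.1746]
side [194.1786 160.0357] 28 [[192.0, 157.0], [196.0, 157.0], [196.0, 163.0], [192.0, 163.0]] [0.3833 0.1215]
side [302.725 169.775] 80 [[298.1000061035156, 174.10000610351562], [299.3999938964844, 164.1999969482422], [307.20001220703125, 165.1999969482422], [306.0, 175.10000610351562]] [0.6127 0.0405]
side [246.0882 170.4118] 34 [[242.60000610351562, 168.1999969482422], [246.60000610351562, 166.1999969482422], [249.8000030517578, 172.60000610351562], [245.8000030517578, 174.60000610351562]] [0.4916 0.0613]
pair [0.6117 0.0393 0.0724] tray [0.515  0.2751 0.0103]
```

Triangulation puts the pair near (0.613, 0.042), with toggle tops at z≈0.073 against 0.079 stated and a yaw of about -20°. The tray is near (0.515, 0.27) with a yaw of about 4°. I'll move above the pair now.

step_arm --pt "0.95 -0.57 0.06" --pt "0.95 -0.57 0.06" --pt "0.95 -0.57 0.06" --pt "0.95 -0.57 0.06" --pt "0.95 -0.57 0.06" --pt "0.95 -0.57 0.06" --pt "0.95 -0.57 0.06" --pt "0.95 -0.57 0.06" --roll '[0.256,0.256,0.256,0.256,0.256,0.256,0.256,0.256]' --hand '[0,0,0,0,0,0,0,0]'

```text
t: 0.95
tool_pos: [0.4611, -0.195, 0.283]
ee_rot: [-3.14, 0.001, -0.352]
ft_force: [0.4, -0.4, 0.4]
opening: 0.0855
```

step_arm --pt "0.1 -0.46 0.05" --pt "0.1 -0.46 0.05" --pt "0.1 -0.46 0.05" --pt "0.1 -0.46 0.05" --pt "0.1 -0.46 0.05" --pt "0.1 -0.46 0.05" --pt "0.1 -0.46 0.05" --pt "0.1 -0.46 0.05" --roll '[0,0,0,0,0,0,0,0]' --hand '[0,0,0,0,0,0,0,0]'

```text
t: 1.75
tool_pos: [0.6123, 0.0442, 0.2524]
ee_rot: [3.142, 0.003, -0.35]
ft_force: [-1.1, -0.3, 0.3]
opening: 0.0854
```

```bash
cat > snap.py <<'E'
import sys
from h import *
from rig import bot
n=sys.argv[1]
s=bot.observe(); r=bot.read_camera("wrist"); im=r["color"]
E=wrist_E(s,r["tool_from_camera"]); np.savez(n+".npz",K=r["intrinsics"],E=E)
cv2.imwrite(f"pics/{n}.png",cv2.cvtColor(im,cv2.COLOR_RGB2BGR))
print(s["t"],s["tool_pos"],s["ee_rot"],s["opening"],s["ft_force"],np.abs(s["dq"]).max())
for c,a,q in blobs(im,amin=80): print(c,a,cv2.boxPoints(q).round(1).tolist(),onz(P(r["intrinsics"],E),c,.079))
E
python3 snap.py w1
```

```text
1.75 [0.6123 0.0442 0.2524] [ 3.1415  0.0026 -0.3497] 0.08539506981410024 [-1.1028 -0.3449  0.2555] 0.0343070492221837
[245.8425 185.6164] 292 [[240.0, 174.0], [252.0, 174.0], [252.0, 197.0], [240.0, 197.0]] [0.619  0.0501 0.079 ]
[267.9833 185.4615] 299 [[262.0, 174.0], [274.0, 174.0], [274.0, 197.0], [262.0, 197.0]] [0.6129 0.0329 0.079 ]
[ 76.5857 276.8866] 2759 [[24.600000381469727, 283.8999938964844], [111.9000015258789, 242.8000030517578], [128.1999969482422, 277.3999938964844], [40.900001525878906, 318.5]] [0.5908 0.2248 0.079 ]
[279.6908 307.8032] 249 [[267.5, 308.0], [285.20001220703125, 297.0], [291.8999938964844, 307.6000061035156], [274.20001220703125, 318.70001220703125]] [0.4966 0.062  0.079 ]
[158.8044 323.5822] 225 [[146.60000610351562, 313.6000061035156], [153.1999969482422, 308.8999938964844], [171.8000030517578, 334.8999938964844], [165.10000610351562, 339.6000061035156]] [0.5191 0.1763 0.079 ]
```

step_arm --pt "-0.13 -0.14 -0.08" --pt "-0.13 -0.14 -0.08" --pt "-0.13 -0.14 -0.08" --pt "-0.13 -0.14 -0.08" --pt "-0.13 -0.14 -0.08" --roll '[0,0,0,0,0]' --hand '[0,0,0,0,0]'

```text
t: 2.3
tool_pos: [0.5673, 0.1476, 0.3013]
ee_rot: [3.141, 0.001, -0.352]
ft_force: [-0.6, -1.3, -0.1]
opening: 0.0856
```

```bash
python3 snap.py w2
```

```text
2.3 [0.5673 0.1476 0.3013] [ 3.1409  0.0014 -0.3516] 0.08556756738731268 [-0.5605 -1.2543 -0.0723] 0.02000849364634228
[335.0802  89.7137] 262 [[329.0, 79.0], [341.0, 79.0], [341.0, 100.0], [329.0, 100.0]] [0.6186 0.0516 0.079 ]
[355.1343  89.541 ] 268 [[347.8999938964844, 99.9000015258789], [349.8999938964844, 78.0999984741211], [362.29998779296875, 79.19999694824219], [360.29998779296875, 101.0]] [0.6125 0.0345 0.079 ]
[176.2856 231.1377] 7872 [[109.19999694824219, 207.60000610351562], [182.39999389648438, 166.3000030517578], [237.89999389648438, 264.70001220703125], [164.6999969482422, 306.0]] [0.5406 0.2449 0.079 ]
[356.6716 213.201 ] 204 [[345.79998779296875, 213.8000030517578], [361.5, 203.3000030517578], [367.5, 212.3000030517578], [351.79998779296875, 222.8000030517578]] [0.4956 0.0638 0.079 ]
[329.0058 313.1977] 172 [[320.29998779296875, 308.79998779296875], [336.70001220703125, 307.29998779296875], [337.6000061035156, 317.70001220703125], [321.29998779296875, 319.20001220703125]] [0.3889 0.1241 0.079 ]
```

View pics/w2.png

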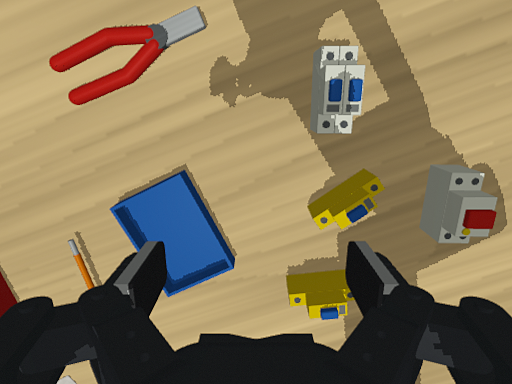

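View pics/w1.png

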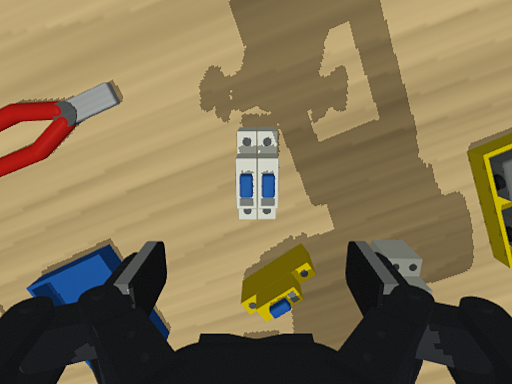

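w1 shows the pair centred at (257,185) with its long axis vertical in the image, so the gripper's yaw already matches it. w2 shows the tray's rim corners at (185,166), (110,209), (235,266) and (169,296), and the pair at (345,90).

```bash
python3 - <<'E'
from h import *
L=lambda n:P(np.load(n+".npz")["K"],np.load(n+".npz")["E"])
w1,w2,top,side=map(L,["w1","w2","top","side"])
a=tri(w1,(245.84,185.62),w2,(335.08,89.71));b=tri(w1,(267.98,185.46),w2,(355.13,89.54))
print("toggles",a,b,"mid",(a+b)/2,"axis ang",np.degrees(np.arctan2(*(b-a)[[0,1]]*-1)),np.linalg.norm(a-b))
C=[(185,166),(110,209),(235,266),(169,296)]
T=[onz(w2,c,.025) for c in C];T0=[onz(top,c,.025) for c in [(131,154.5),(75,158.5),(135.5,227),(79.5,232)]]
for Q in(T,T0):
    print(np.array(Q)[:,:2].tolist()); q=Q
    print("center",(q[1]+q[2])/2,"len",np.linalg.norm(q[2]-q[0]),"wid",np.linalg.norm(q[1]-q[0]),"yaw",np.degrees(np.arctan2(*(q[0]-q[2])[[1,0]])),np.degrees(np.arctan2(*(q[1]-q[0])[[1,0]]))-90)
print("rim tri",tri(w2,(185,166),top,(131,154.5)),tri(w2,(235,266),top,(135.5,227)),tri(w2,(110,209),top,(75,158.5)))
E
```

```text
toggles [0.6183 0.0507 0.0755] [0.612  0.0332 0.0752] mid [0.6152 0.0419 0.0753] axis ang 19.695639710939496 0.018551465364448246
[[0.5942924098069022, 0.22438505023429944], [0.5769385789801595, 0.33065755248580103], [0.45312710212991886, 0.21720893038174485], [0.4414642680908052, 0.31501957456171703]]
center [0.515  0.2739 0.025 ] len 0.14134758854566856 wid 0.10768008255549684 yaw 2.910118381966085 9.274291789341902
[[0.5853042125877658, 0.22588715286947747], [0.5764023617779401, 0.32970951966100065], [0.44923048327421045, 0.21278330023059], [0.439377003371828, 0.3149084314690086]]
center [0.5128 0.2712 0.025 ] len 0.13670322148098926 wid 0.10420329550467188 yaw 5.500601912734333 4.900621357801697
rim tri [ 0.5907  0.2342 -0.0036] [0.449  0.2172 0.0163] [0.5767 0.3305 0.0242]
```

step_arm --pt "0.136 0.138 0.1" --pt "0.136 0.138 0.12" --pt "0.136 0.138 0.16" --pt "0.136 0.138 0.2" --pt "0.136 0.138 0.22" --pt "0.136 0.138 0.22" --pt "0.136 0.138 0.22" --roll '[-0.002,-0.002,-0.002,-0.002,-0.002,-0.002,-0.002]' --hand '[0,0,0,0,0,0,0]'

```text
t: 3.05
tool_pos: [0.6154, 0.0411, 0.1692]
ee_rot: [3.141, 0.002, -0.347]
ft_force: [0.4, 0.3, 1.1]
opening: 0.0852
```

```bash
python3 snap.py w3; python3 - <<'E'
from h import *
from scipy.optimize import minimize
d=np.load("top.npz");Pm=P(d["K"],d["E"]);im=cv2.imread("pics/top0.png")
m=cv2.inRange(cv2.cvtColor(im,cv2.COLOR_BGR2HSV),(100,120,40),(125,255,255));m[:,:60]=0;m[:,150:]=0
def f(p):
    c,s=np.cos(p[2]),np.sin(p[2]);pts=[]
    for x in(-.069,.069):
        for y in(-.049,.049):
            for z in(0,.025): pts.append(proj(Pm,np.array([p[0]+c*x-s*y,p[1]+s*x+c*y,z])))
    h=cv2.convexHull(np.float32(pts));M=np.zeros_like(m);cv2.fillConvexPoly(M,np.int32(h*16+.5),255,shift=4)
    return float(np.sum(M!=m))
r=min((minimize(f,[.513,.272,y],method="Nelder-Mead",options=dict(initial_simplex=np.array([[.513,.272,y],[.519,.272,y],[.513,.278,y],[.513,.272,y+.06]]))) for y in(.03,.06,.09)),key=lambda r:r.fun);print(r.x,r.fun,m.sum()/255)
E
```

```text
3.05 [0.6154 0.0411 0.1692] [ 3.1407  0.0017 -0.3466] 0.08516743346060633 [0.4268 0.291  1.1173] 0.024305527803221132
[238.2235 230.7971] 631 [[229.0, 214.0], [247.0, 214.0], [247.0, 248.0], [229.0, 248.0]] [0.6197 0.0496 0.079 ]
[269.8883 230.5065] 618 [[261.0, 214.0], [279.0, 214.0], [279.0, 247.0], [261.0, 247.0]] [0.6138 0.0326 0.079 ]
[ 61.19   298.3303] 221 [[49.70000076293945, 296.3999938964844], [67.4000015258789, 288.5], [73.19999694824219, 301.5], [55.5, 309.29998779296875]] [0.6145 0.1673 0.079 ]
[ 77.8278 373.7116] 697 [[56.0, 383.0], [56.0, 360.0], [97.0, 360.0], [97.0, 383.0]] [0.5593 0.1866 0.079 ]
[0.5139 0.2763 0.1063] 204.0 4139.0
```

View pics/w3.png

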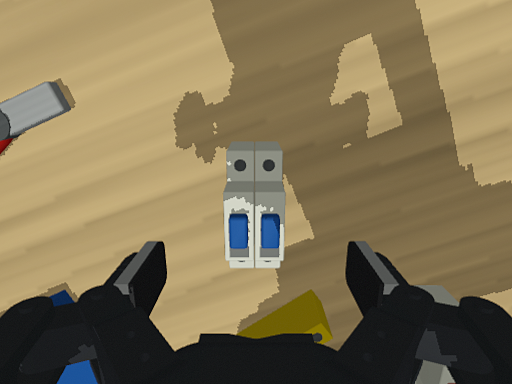

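The pair sits centred between the open jaws, with toggles at x=238 and x=270, and its yaw is aligned. I'll descend and close.

step_arm --pt "0.001 0 0.05" --pt "0.001 0 0.09" --pt "0.001 0 0.102" --pt "0.001 0 0.102" --pt "0.001 0 0.102" --roll '[0,0,0,0,0]' --hand '[0,0,0,0,0]'

```text
t: 3.6
tool_pos: [0.6175, 0.0416, 0.1105]
ee_rot: [-3.141, -0.003, -0.345]
ft_force: [-0.1, -0.3, 0.0]
opening: 0.0853
```

step_arm --pt "0 0 0" --pt "0 0 0" --pt "0 0 0" --pt "0 0 0" --pt "0 0 0" --pt "0 0 0" --pt "0 0 0" --pt "0 0 0" --roll '[0,0,0,0,0,0,0,0]' --hand '[0.3,0.5,0.7,1,1,1,1,1]'

```text
t: 4.4
tool_pos: [0.618, 0.0415, 0.1113]
ee_rot: [-3.141, -0.004, -0.345]
ft_force: [-0.9, -0.6, 5.9]
opening: 0.0353
```

```bash
python3 snap.py w4
```

```text
4.4 [0.618  0.0415 0.1113] [-3.1406 -0.0039 -0.3454] 0.035320703128531895 [-0.8574 -0.5613  5.9255] 0.0018500812745800813
[233.4759 294.9278] 1330 [[220.0, 270.0], [247.0, 270.0], [247.0, 320.0], [220.0, 320.0]] [0.621  0.0491 0.079 ]
[278.0767 294.941 ] 1356 [[265.0, 270.0], [292.0, 270.0], [292.0, 320.0], [265.0, 320.0]] [0.6152 0.0328 0.079 ]
[  8.7793 348.8345] 145 [[-3.9000000953674316, 352.29998779296875], [17.399999618530273, 337.79998779296875], [21.5, 343.70001220703125], [0.20000000298023224, 358.29998779296875]] [0.6282 0.1456 0.079 ]
```

View pics/w4.png

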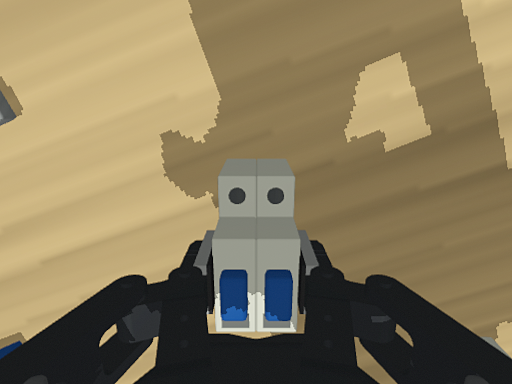

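Both noses are between the pads, side by side with the seam at x≈256, and the opening is 35 mm. I'll lift.

step_arm --pt "0 0 -0.02" --pt "0 0 -0.06" --pt "0 0 -0.12" --pt "0 0 -0.16" --pt "0 0 -0.18" --pt "0 0 -0.18" --pt "0 0 -0.18" --roll '[0,0,0,0,0,0,0]' --hand '[1,1,1,1,1,1,1]'

```text
t: 5.15
tool_pos: [0.6168, 0.0415, 0.2184]
ee_rot: [-3.141, -0.002, -0.345]
ft_force: [-0.7, 0.7, -2.6]
opening: 0.0354
```

```bash
python3 snap.py w5; python3 - <<'E'
from rig import bot
import cv2
cv2.imwrite("pics/side5.png",cv2.resize(bot.read_camera("side")["color"][60:260,170:370,::-1],(600,600)))
E
```

```text
5.15 [0.6168 0.0415 0.2184] [-3.1411 -0.0023 -0.3454] 0.03540998988924696 [-0.7358  0.7247 -2.5674] 0.018735861297038144
[ 53.3663 301.2497] 3464 [[0.5, 310.79998779296875], [86.0, 251.89999389648438], [108.5, 284.70001220703125], [23.0, 343.5]] [0.5946 0.2215 0.079 ]
[233.4564 294.9271] 1330 [[220.0, 270.0], [247.0, 270.0], [247.0, 320.0], [220.0, 320.0]] [0.5515 0.0835 0.079 ]
[278.0547 294.8905] 1352 [[265.0, 320.0], [265.0, 270.0], [292.0, 270.0], [292.0, 320.0]] [0.5396 0.0501 0.079 ]
[107.9261 334.4375] 176 [[95.0, 342.0], [114.0, 323.0], [119.5, 328.5], [100.5, 347.5]] [0.5511 0.1952 0.079 ]
[139.039  367.0225] 666 [[114.5999984741211, 382.6000061035156], [150.5, 344.5], [162.60000610351562, 355.8999938964844], [126.69999694824219, 394.0]] [0.5117 0.1858 0.079 ]
```

View pics/side5.png

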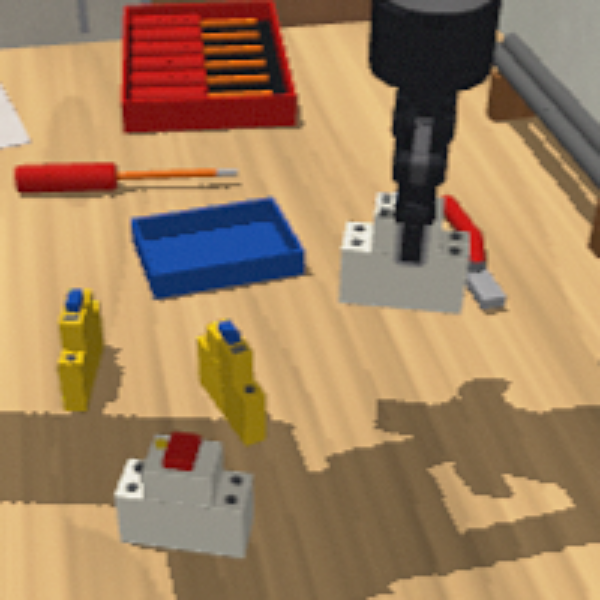

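Both are lifted together and level, with a load of 2.6 N and toggle pixels unchanged since the grasp. I'll carry them over the tray and look again.

step_arm --pt "-0.04 -0.04 0" --pt "-0.1 -0.105 0" --pt "-0.16 -0.17 0" --pt "-0.22 -0.23 0.01" --pt "-0.27 -0.285 0.02" --pt "-0.292 -0.307 0.03" --pt "-0.292 -0.307 0.03" --pt "-0.292 -0.307 0.03" --roll '[-0.02,-0.05,-0.08,-0.11,-0.13,-0.139,-0.139,-0.139]' --hand '[1,1,1,1,1,1,1,1]'

```text
t: 6.05
tool_pos: [0.513, 0.2742, 0.1979]
ee_rot: [3.14, 0.002, 0.093]
ft_force: [0.8, -0.8, -3.1]
opening: 0.0349
```

```bash
python3 snap.py w6
```

```text
6.05 [0.513  0.2742 0.1979] [3.1396 0.0023 0.0928] 0.03494426916344221 [ 0.785  -0.8189 -3.1283] 0.03193371589741851
[250.6777 149.1577] 10031 [[188.89999389648438, 102.5999984741211], [315.0, 101.5], [316.29998779296875, 238.89999389648438], [190.1999969482422, 240.10000610351562]] [0.5556 0.2804 0.079 ]
[233.4035 294.8753] 1331 [[220.0, 270.0], [247.0, 270.0], [247.0, 320.0], [220.0, 320.0]] [0.45   0.2834 0.079 ]
[278.023 294.837] 1350 [[265.0, 320.0], [265.0, 270.0], [292.0, 270.0], [292.0, 320.0]] [0.453  0.2516 0.079 ]
```

View pics/w6.png

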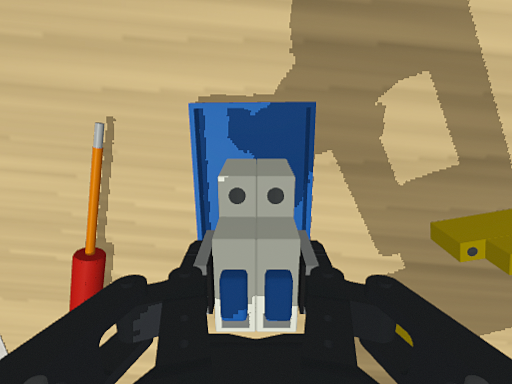

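The far tray rim is visible with corners at (190,103) and (315,102), almost square to the pair.

```bash
python3 - <<'E'
from h import *
d=np.load("w6.npz");Pm=P(d["K"],d["E"])
im=cv2.imread("pics/w6.png");m=cv2.inRange(cv2.cvtColor(im,cv2.COLOR_BGR2HSV),(100,120,40),(125,255,255))
for c in range(195,315,15): print(c,np.argmax(m[:,c]>0),end="; ")
for r in(110,140,170,200): q=np.where(m[r]>0)[0];print(r,q.min(),q.max(),end="; ")
a=onz(Pm,(189.5,103),.025);b=onz(Pm,(315.5,101.5),.025)
u=(a-b)/np.linalg.norm(a-b);x=np.array([u[1],-u[0],0])
print("\n",a,b,np.linalg.norm(a-b),"yaw",np.arctan2(x[1],x[0]),"centre",(a+b)/2-.069*x)
E
```

```text
195 103; 210 103; 225 103; 240 103; 255 103; 270 103; 285 102; 300 102; 110 189 315; 140 191 313; 170 193 312; 200 195 311; 
 [0.578  0.3301 0.025 ] [0.588  0.2344 0.025 ] 0.09621536354550066 yaw 0.10501216365135495 centre [0.5144 0.275  0.025 ]
```

Wrist-view tray centre is (0.514, 0.275) with yaw 0.10, and the rim measures 96 mm against 98 mm stated. That agrees with the top view. I'll lower to about 3 mm above the floor.

step_arm --pt "0.0025 -0.0015 0.03" --pt "0.0025 -0.0015 0.07" --pt "0.0025 -0.0015 0.1" --pt "0.0025 -0.0015 0.12" --pt "0.0025 -0.0015 0.13" --pt "0.0025 -0.0015 0.132" --pt "0.0025 -0.0015 0.132" --pt "0.0025 -0.0015 0.132" --roll '[-0.003,-0.003,-0.003,-0.003,-0.003,-0.003,-0.003,-0.003]' --hand '[1,1,1,1,1,1,1,1]'

```text
t: 6.9
tool_pos: [0.5158, 0.2747, 0.1201]
ee_rot: [3.14, -0.001, 0.101]
ft_force: [0.2, 0.3, -2.3]
opening: 0.0355
```

step_arm --pt "0 0 0.002" --pt "0 0 0.004" --pt "0 0 0.006" --pt "0 0 0.006" --pt "0 0 0.006" --roll '[0,0,0,0,0]' --hand '[1,1,1,1,1]'

```text
t: 7.4
tool_pos: [0.5157, 0.2747, 0.1164]
ee_rot: [3.14, -0.0, 0.101]
ft_force: [-0.1, -0.9, -2.5]
opening: 0.0351
```

step_arm --pt "0 0 0.001" --pt "0 0 0.002" --pt "0 0 0.002" --pt "0 0 0.002" --roll '[0,0,0,0]' --hand '[1,1,1,1]'

```text
t: 7.8
tool_pos: [0.5156, 0.2747, 0.1154]
ee_rot: [3.141, -0.0, 0.101]
ft_force: [-2.3, -0.4, 1.1]
opening: 0.0353
```

step_arm --pt "0 0 0.001" --pt "0 0 0.0015" --pt "0 0 0.0015" --roll '[0,0,0]' --hand '[1,1,1]'

```text
t: 8.1
tool_pos: [0.5156, 0.2747, 0.1154]
ee_rot: [3.141, -0.001, 0.101]
ft_force: [-3.2, -1.2, 5.5]
opening: 0.0348
```

The pair is resting on the floor: the force has gone from -2.5 to +5.5 N. I'll open, then retreat straight up.

step_arm --pt "0 0 0" --pt "0 0 0" --pt "0 0 0" --pt "0 0 0" --pt "0 0 0" --pt "0 0 0" --pt "0 0 0" --pt "0 0 0" --roll '[0,0,0,0,0,0,0,0]' --hand '[0.5,0.4,0.3,0.2,0.1,0,0,0]'

```text
t: 8.9
tool_pos: [0.5156, 0.2747, 0.1153]
ee_rot: [3.141, -0.001, 0.101]
ft_force: [0.3, -0.1, -0.1]
opening: 0.0854
```

step_arm --pt "0 0 -0.03" --pt "0 0 -0.08" --pt "0 0 -0.15" --pt "0 0 -0.21" --pt "0 0 -0.25" --pt "0 0 -0.25" --pt "0 0 -0.25" --roll '[0,0,0,0,0,0,0]' --hand '[0,0,0,0,0,0,0]'

```text
t: 9.6
tool_pos: [0.5154, 0.2748, 0.2657]
ee_rot: [3.141, -0.002, 0.101]
ft_force: [-0.2, 0.4, -0.7]
opening: 0.0851
```

```bash
python3 snap.py w7; python3 - <<'E'
from rig import bot
import cv2,numpy as np
a=bot.read_camera("side")["color"][60:260,170:370,::-1];cv2.imwrite("pics/side7.png",np.hstack([cv2.resize(a,(400,400)),cv2.resize(cv2.imread("pics/w7.png")[40:340,100:400],(400,400))]))
E
```

```text
9.6 [0.5154 0.2748 0.2657] [ 3.141  -0.0018  0.1008] 0.08509351329180265 [-0.1724  0.4345 -0.6597] 0.03598802427025058
[253.1098 164.0408] 8391 [[205.0, 105.0], [303.0, 105.0], [303.0, 233.0], [205.0, 233.0]] [0.5354 0.2784 0.079 ]
[245.9879 190.1012] 247 [[240.0, 179.0], [251.0, 179.0], [251.0, 201.0], [240.0, 201.0]] [0.5117 0.2823 0.079 ]
[266.5075 190.0709] 268 [[261.0, 179.0], [272.0, 179.0], [272.0, 201.0], [261.0, 201.0]] [0.5135 0.2644 0.079 ]
[479.9125 230.4983] 297 [[466.1000061035156, 226.0], [492.0, 222.8000030517578], [493.5, 235.10000610351562], [467.70001220703125, 238.3000030517578]] [0.4951 0.0668 0.079 ]
```

View pics/side7.png

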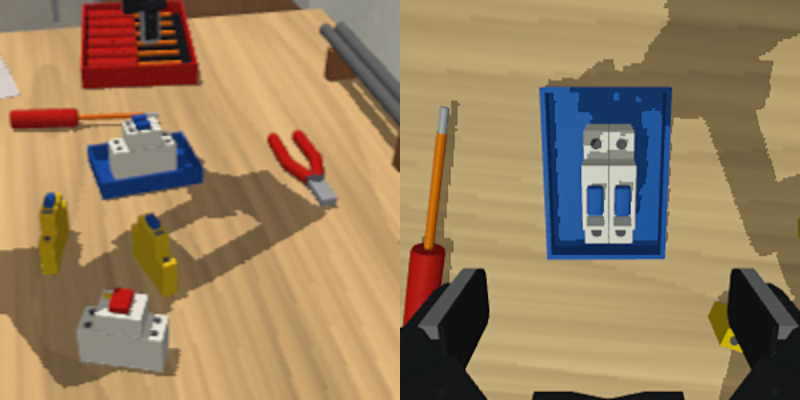

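The pair stands upright and side by side, lengthwise along the tray and centred in it. The main switch and the yellow look-alikes are in place. I'll hand the job in.

```bash
python3 -c "
from rig import bot
print(bot.sign_off())"
```

```text
the job is handed in; nothing more can be done
None
```

I picked up both blue-toggle breakers in one grasp and stood them as a pair in the blue tray. The job was handed in at about 9.7 s of the 35 s allowed.

- **Set-down:** I lowered them until they touched the floor of the tray, at about 5.5 N, before opening the gripper and backing straight up. Nothing was dropped.
- **Last check of the pair:** The final pictures show them upright and side by side, with toggles about 18 mm apart. They lie lengthwise along the tray, about 2–3 mm off its measured centre. The gripper was clear of them, with force close to zero.
- **Rest of the scene:** The main switch and the yellow look-alikes looked unmoved.
- **Small disagreements:**
  - The toggle tops measured 75 mm high against 79 mm stated, probably because the colour patch includes the toggle sides.
  - The early estimates of the tray's angle ranged from about 3° to 9°. The close wrist view gave 6°, which I used.
  - One tray corner that I picked in an early picture gave an impossible height, so I replaced it with that later view.
  - The gripper read 35.3 mm on the 36 mm pair, which I took as a sensor offset.

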